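# Turn over the colour-sample panel on the turning board

### The arm

A 6-joint arm with a two-finger parallel gripper is mounted at the origin on a cart in front of the work surface, level with it; the furniture and walls round the work are solid. World frame = base frame: x ahead of the robot, y to its left, z up, the work surface at z = 0. Lengths are in mm, angles in rad, forces in N, time in s.
With the tool pointing down it reaches from about 300 to 775 mm from the base axis. Payload 14.6 kg.
Tool frame: the origin (TCP) lies on the centre line of the jaws, within the pads' length; the fingertips stand ahead of it and the grasp point (between the pads) is the TCP (manip.tip_reach is the z of the fingertips in the tool frame, in mm); z points along the fingers, y is the direction in which the jaws open and shut (so a half turn about z gives the same grasp; the last joint's range is limited). The gripper opens to 94 mm and grips with 3 to 60 N. Pads are 16 mm wide; open, the fingers measure 119 mm over their backs; the gripper's body (75 mm by 177 mm) begins 78 mm behind the grasp point.
Start: joints at [-1.356, 0.3, 1.521, -0, 1.321, -0.067], TCP at [152.94, -528.298, 224.446] pointing down, gripper open.
Joint ranges: [-3.03, 3.03], [-0.79, 2.21], [0.23, 2.52], [-1.04, 4.18], [0, 3.07], [-2.55, 2.55]. Speed limits (rad/s): [2.22, 2.22, 2.57, 3.14, 3.14, 3.14].

### API

Orientations are given as [roll, pitch, yaw] about the fixed x, y, z axes, in that order (R = Rz(yaw) Ry(pitch) Rx(roll)).
In Python, from cell import manip, camera, search_frame, masks_of, tip_of gives the robot as it stands.
- The arm moves only by the tool send_rows, never from a script. Its argument "plan" is a list of rows, each an object with "travel": the shift along the tool's x, y, z in mm, a list of three; "delta_rot": the turn, a rotation vector about the tool's x, y, z in degrees, a list of three; "fingers": the gripper's target within -1 to 1 (shut at 1, half-way at 0, fully open at -1). In form: [{"travel": [dx, dy, dz], "delta_rot": [wx, wy, wz], "fingers": fingers}, ...]. A call has 1 to 20 rows; each row shifts and turns the commanded pose from where the row before left it, along the tool's axes as they then stand; what a row does not reach is not made up. A row lasts 1/8 s, in which the tool goes at most 62.5 mm and 10.7 degrees, less where a joint would pass 70% of its speed; a pose out of reach is approached as far as the arm can. A call is refused whole if a number of a shift passes 62.5 or a number of a turn 10.7, either way. A call with a gripper value outside its range is refused whole. The fingers move at their own pace and stop on an object; "grip_force" is the grip in N (left out, the last holds). Time passes only in rows, so rows that do not move let the fingers close. It gives the time, the measured TCP pose, the force and the opening at its end, in the units of the state.
- manip.read_state(): the state, without advancing time (a new reading comes with each control period).
- camera(name): name is "side" or "top" or "wrist"; returns a dict with "color" (400x640x3 uint8, red, green, blue), "z_map" (400x640 float32, mm along the optical axis (not along the pixel's ray), 0 where there is no reading), "fov_y" (degrees; the focal length in pixels is half the picture's height over the tangent of half this angle, whatever the lens; pixels are square), "cx", "cy" (the principal point, pixels), "world_from_camera" (4x4, takes a point from camera to world coordinates); the wrist camera has in their place "tool_from_camera" (4x4, takes a point from camera to tool coordinates, whose origin is the TCP and whose axes are the flange's). Camera axes: x right, y up, looking along -z (the intrinsics and any distortion apply to the point x, -y, -z); pixel columns grow to the right and rows downward; lengths in mm; the calibration is good to about 2 mm. A picture is of the moment at which its call begins: read the wrist's pose just before it.
- manip.sign_off(): hands the job in, once; it reports no verdict.
Trained networks look in the newest picture that a camera, given by its name, has taken for a name from the list of things; names that differ only in an ending like _2 or _b are one class to them, and where a whole thing is asked for, a point or a joint stands for the part that bears it (a point fixed in the world has none). Each returns a list of dicts, best first, with "confidence" (0 to 1); they miss things now and then, are a little off and sometimes report something else, mostly with a low value. They report only what shows in the picture. A call takes as long as a camera call.
- search_frame(name, camera): "at" ([x, y, z] in mm, in the coordinates of the camera as it stood for that picture, good to about 4 mm: the middle of the surface that is visible of it).
- masks_of(name, camera): "region" (400x640 bool, what is visible of it).
- tip_of(name, camera): "at" ([x, y, z] in mm, in the coordinates of the camera as it stood for that picture, good to about 4 mm: a listed point, or the origin of a listed thing).
The state is a dict: "clock": time; "joints": joint angles; "qd": joint speeds; "effort": joint torques, N m; "eef_pos": TCP position; "eef_rot": TCP orientation; "wrist_force": force on the tool from outside, world axes, zero at the start; "moment": the same for the moment, N m; "finger_gap": finger opening in mm.
Only numpy, scipy, OpenCV 4.12 (cv2) and the standard library are available. Lean on these libraries where they do the work, as an engineer would, in place of code of your own. Each camera call takes 0.05 s, during which the arm holds its last target. There are 200 camera calls.

### The job

The painted side of the sample panel is dry and its bare back is to be primed next: with the fingertips only, push the panel against the step of the turning board so that it tips up on edge there and flips over onto the grey raised bed, painted side down. Then push it home along the bed until its edge sits flat against the metal rail, squarely and wholly on the raised bed. Never pick the panel up off the board, and leave everything else on the table where it is.

Things in the scene. Friction and masses are not known exactly. Their poses are not given: they have to be found in the camera images.
- board: Turning board fixed to the table, 260 mm (all sizes in mm) long (x, away from the robot), 160 wide (y). Origin: centre of its underside, on the table; z up. x=-130 to +20: low bed of brown wood, top 6 above the table. At x=+20 a square step, 13 high, full width. x=+20 to +110: grey raised bed, top 19 above the table. At x=+110 the near face of an aluminium rail, 12 high above the raised bed, full width. No side walls.
- step (a point): middle of the step's top edge: board x=+20, y=0, 19 mm above the table
- rail (a point): foot of the rail's near face, at the middle: board x=+110, y=0, 19 mm above the table
- panel: loose wooden sample panel, 80 (x) x 100 (y) x 10 mm thick, about 80 g. Painted face white with a blue, a yellow and a red patch; back bare wood. Origin: centre of the bare back; z points from the back to the painted face. Starts flat on the low bed, painted face up, its +x edge toward the step, 14 to 30 short of it at the middle, up to 0.2 rad askew.
- panel_center (a point): centre of the panel, halfway through its 10 mm thickness
- panel_far (a point): middle of the panel's edge face that starts toward the step (panel x=+40 mm, half thickness)
- panel_near (a point): middle of the panel's edge face that starts toward the robot (panel x=-40 mm, half thickness). Bare dry wood (friction about 0.6): with the panel pressed firmly (some 8 to 15 N) against the step, a fingertip that pushes here, low on the edge, and moves up carries the edge up by friction
- dropper_bottle: white squeeze bottle with a black collar and a nozzle, 40x40x111 mm, standing on the table to the left of the board; loose bystander, origin at the centre of its underside
- eraser: eraser in a red sleeve, 21x45x13 mm, lying to the right, nearer the robot; loose bystander, origin at the centre of its underside
- jar_0: clear screw jar with a white lid, 70 mm across and 101 high, to the right; loose bystander, origin at the centre of its underside
- masking_tape: roll of tan masking tape, 104 mm across and 25 high, to the right; loose bystander, origin at the centre of its underside
- paint_tube_1: lying paint tube with a black cap, 146x38x28 mm, to the left; loose bystander, origin at the centre of its underside
- jar_1: clear screw jar of white paint, 67 mm across and 96 high, to the left; loose bystander, origin at the centre of its underside

How it is judged:
By the outcome, as a careful person would: the job done as asked, in the order asked, and still so for the second after the job is handed in, with the robot touching nothing.
It also fails if it takes over 61 s, if anything falls off the work surface, if the arm or the gripper's body presses on something with over 40 N, if the wrist force passes 120 N, or if a joint passes its speed limit or range.

## Working session

There is one attempt and no reset: what is moved stays moved. The work goes in short steps, Python scripts to look and compute and a tool call to move; the robot and the scene stay as the last step left them, time stands still between calls to the robot, and variables do not carry over. Pictures are saved under pics/ and viewed, about 8 in all and at most 12, crops included, and the job is handed in when it is done.

Besides the shell and the picture viewer there is one more tool, called after "Call:" as name(argument=value, ...), one argument or row to a line, values as JSON. send_rows: Moves the arm, as the interface text tells. Its arguments: {"type":"object","properties":{"plan":{"type":"array"},"grip_force":{"type":"number"}},"required":["plan"]}

```bash
mkdir -p pics
cat > h.py <<'E'
import numpy as np, cv2
from cell import manip, camera, search_frame, masks_of, tip_of
def cam(n,save=None):
    c=camera(n)
    if save: cv2.imwrite('pics/'+save,c['color'][:,:,::-1])
    return c
def W(c,p): return (c['world_from_camera']@np.r_[p,1])[:3]
def cloud(c):
    z=c['z_map'];f=200/np.tan(np.radians(c['fov_y']/2))
    v,u=np.mgrid[:400,:640]
    P=np.stack([(u-c['cx'])*z/f,-(v-c['cy'])*z/f,-z,np.ones_like(z)],-1)
    return (P@c['world_from_camera'].T)[...,:3]
E
python3 - <<'E'
from h import *
s=manip.read_state();print(s['eef_pos'],s['eef_rot'],s['finger_gap'],manip.tip_reach)
for n in('top','side'):
    c=cam(n,n+'1.png');print(n,c['world_from_camera'].round(2).tolist())
    for o in('board','step','rail','panel_center','panel_far','panel_near','dropper_bottle','eraser','jar_0','jar_1','masking_tape','paint_tube_1'):
        r=tip_of(o,n)
        if r: print(o,W(c,r[0]['at']).round(1),round(r[0]['confidence'],2))
E
```

```text
[ 152.89770653 -528.04371506  223.84393362] [-3.14033526e+00 -6.63995009e-05  2.81827733e-01] 94.07432697933798 19.0
top [[-0.01, 0.98, -0.18, 352.42], [-1.0, -0.01, 0.02, 72.91], [0.02, 0.18, 0.98, 1143.17], [0.0, 0.0, 0.0, 1.0]]
board [565.   26.1  -5.8] 0.94
step [581.4  30.4  17.3] 0.66
rail [669.1  58.6  17.8] 0.71
panel_center [ 673.5 -233.6   -4.2] 0.62
panel_far [559.4  17.4   6.8] 0.65
panel_near [504.6 343.8   0.6] 0.59
dropper_bottle [511.9 150.4  -3.3] 0.77
eraser [ 359.5 -200.9   -7.7] 0.49
jar_0 [668.2 328.6  -1.5] 0.89
jar_1 [668.2 328.6  -1.5] 0.89
masking_tape [ 466.5 -231.8   -1.2] 0.68
paint_tube_1 [505.6 341.6   2.7] 0.85
side [[-1.0, 0.0, -0.0, 546.66], [-0.0, -0.6, 0.8, 975.96], [0.0, 0.8, 0.6, 745.89], [0.0, 0.0, 0.0, 1.0]]
board [560.5  32.5  -0.6] 0.86
step [584.   35.6  20. ] 0.65
rail [672.5  60.6  18.1] 0.6
panel_center [515.9  14.7  11.1] 0.75
panel_far [558.9  19.1  11.3] 0.96
panel_near [ 4.777e+02 -2.000e-01  1.190e+01] 0.55
dropper_bottle [ 5.154e+02  1.545e+02 -1.000e-01] 0.91
eraser [ 358.5 -204.5   -2.4] 0.39
jar_0 [664.  330.8   1.3] 0.78
jar_1 [664.  330.8   1.3] 0.78
masking_tape [ 471.7 -236.3   -2.8] 0.76
paint_tube_1 [506.7 344.2   1.5] 0.69
```

```bash
cd pics; python3 -c "
import cv2,numpy as np
a=cv2.imread('top1.png');b=cv2.imread('side1.png');cv2.imwrite('both.png',cv2.resize(np.vstack([a,b]),(480,600)))"
```

```text
(no output)
```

View pics/both.png

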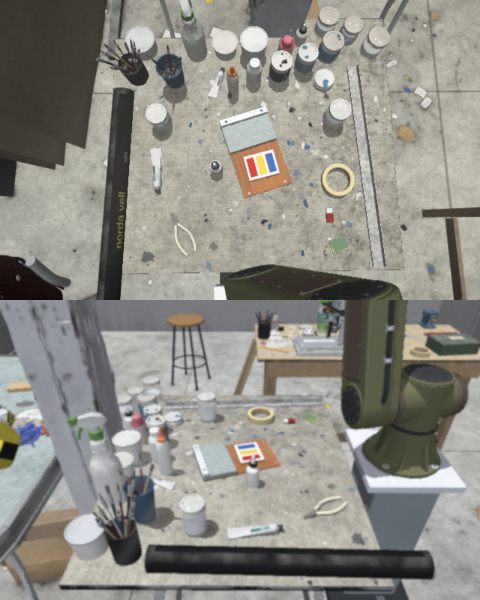

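The top view shows the board turned about 0.28 rad left, with the panel on the low bed near pixel (262,165). The bottle stands close on its left. Next I'll get the poses from masks.

Run:
```python
from h import *
for n in('top','side'):
    c=cam(n);P=cloud(c)
    for o in('board','panel','dropper_bottle'):
        r=masks_of(o,n)
        if not r: print(n,o,'none');continue
        m=r[0]['region']; q=P[m]; q=q[(c['z_map'][m]>0)]
        print(n,o,round(r[0]['confidence'],2),len(q),'zpct',np.percentile(q[:,2],[5,50,95]).round(1))
        if o!='dropper_bottle' :
            zm=np.median(q[:,2]); 
            (x,y),(w,h),a=cv2.minAreaRect(q[:,:2].astype(np.float32)); print('  rect',round(x,1),round(y,1),round(w,1),round(h,1),'ang rad',round(np.radians(a),3), round(np.radians(a-90),3))
        else: print('  rng',q.min(0).round(),q.max(0).round())
        if o=='board':
            for lo,hi in((15,23),(27,36)):
                g=q[(q[:,2]>lo)&(q[:,2]<hi)]
                # exclude panel
                d=g@np.array([np.cos(.28),np.sin(.28),0]); 
                print('  slab',lo,len(g),np.percentile(d,[1,5,50,95,99]).round(1),g.mean(0).round(1))
```

```text
top board 0.71 5636 zpct [ 2.3 14.4 29.4]
  rect 568.6 27.4 273.4 166.1 ang rad 0.291 -1.279
  slab 15 2167 [568.7 573.  614.3 656.1 659.8] [625.4  47.7  18.4]
  slab 27 441 [657.4 659.3 668.1 677.6 679.5] [677.4  62.5  30.2]
top panel 0.69 1377 zpct [11.4 15.5 19.3]
  rect 520.8 7.7 84.0 101.7 ang rad 0.279 -1.292
top dropper_bottle 0.61 747 zpct [ 2.1 12.2 23.7]
  rng [435. 326.  -5.] [583. 367.  29.]
side board 0.67 3172 zpct [ 4.2 17.7 30.9]
  rect 560.7 39.3 264.3 233.2 ang rad 0.274 -1.297
  slab 15 1482 [571.  575.2 616.2 656.1 679. ] [625.1  56.9  19. ]
  slab 27 334 [659.4 660.9 670.2 679.2 680.6] [675.9  74.3  30.8]
side panel 0.57 788 zpct [11.4 16.4 18.9]
  rect 508.8 55.8 81.3 196.2 ang rad 0.255 -1.316
side dropper_bottle 0.8 603 zpct [ 7.4 53.6 97.2]
  rng [491.  34.   1.] [530. 176. 112.]
```

Call:
send_rows(
  plan=[
    {"travel": [28, -26, 2.5], "delta_rot": [0, 0, 0], "fingers": -0.3},
    {"travel": [28, -26, 2.5], "delta_rot": [0, 0, 0], "fingers": -0.3},
    {"travel": [28, -26, 2.5], "delta_rot": [0, 0, 0], "fingers": -0.3},
    {"travel": [28, -26, 2.5], "delta_rot": [0, 0, 0], "fingers": -0.3},
    {"travel": [28, -26, 2.5], "delta_rot": [0, 0, 0], "fingers": -0.3},
    {"travel": [28, -26, 2.5], "delta_rot": [0, 0, 0], "fingers": -0.3},
    {"travel": [28, -26, 2.5], "delta_rot": [0, 0, 0], "fingers": -0.3},
    {"travel": [28, -26, 2.5], "delta_rot": [0, 0, 0], "fingers": -0.3},
    {"travel": [28, -26, 2.5], "delta_rot": [0, 0, 0], "fingers": -0.3},
    {"travel": [28, -26, 2.5], "delta_rot": [0, 0, 0], "fingers": -0.3},
    {"travel": [28, -26, 2.5], "delta_rot": [0, 0, 0], "fingers": -0.3},
    {"travel": [28, -26, 2.5], "delta_rot": [0, 0, 0], "fingers": -0.3},
    {"travel": [28, -26, 2.5], "delta_rot": [0, 0, 0], "fingers": -0.3},
    {"travel": [28, -26, 2.5], "delta_rot": [0, 0, 0], "fingers": -0.3},
    {"travel": [28, -26, 2.5], "delta_rot": [0, 0, 0], "fingers": -0.3},
    {"travel": [28, -26, 2.5], "delta_rot": [0, 0, 0], "fingers": -0.3},
    {"travel": [0, 0, 0], "delta_rot": [0, 0, 0], "fingers": -0.3},
    {"travel": [0, 0, 0], "delta_rot": [0, 0, 0], "fingers": -0.3},
  ],
)

```text
clock: 3.95
eef_pos: [467.4, -4.4, 184.4]
eef_rot: [3.142, 0.0, 0.282]
wrist_force: [-0.3, -0.1, -0.3]
finger_gap: 61.4
```

```bash
cat >> h.py <<'E'
from scipy.spatial.transform import Rotation as Ro
def wcam(save=None):
    s=manip.read_state();c=cam('wrist',save)
    T=np.eye(4);T[:3,:3]=Ro.from_euler('xyz',s['eef_rot']).as_matrix();T[:3,3]=s['eef_pos']
    c['world_from_camera']=T@c['tool_from_camera'];return s,c
E
python3 - <<'E'
from h import *
s,c=wcam('w1.png');print(s['clock'],s['eef_pos'].round(1),s['eef_rot'],s['finger_gap'],s['wrist_force'].round(2));print(c['tool_from_camera'].round(2).tolist(),c['fov_y'])
for o in('step','rail','panel_center','panel_far','panel_near'):
    r=tip_of(o,'wrist')
    if r: print(o,W(c,r[0]['at']).round(1),round(r[0]['confidence'],2))
P=cloud(c);np.savez('w1.npz',P=P,z=c['z_map'])
for o in('panel','board'):
    r=masks_of(o,'wrist')
    if r:
        q=P[r[0]['region']&(c['z_map']>0)];print(o,len(q),np.percentile(q[:,2],[5,50,95]).round(1))
        (x,y),(w,h),a=cv2.minAreaRect(q[:,:2].astype(np.float32)); print('  rect',round(x,1),round(y,1),round(w,1),round(h,1),round(np.radians(a),3))
E
```

```text
3.95 [467.4  -4.4 184.4] [3.14158460e+00 2.27818573e-04 2.82084598e-01] 61.38567702827841 [-0.31 -0.14 -0.25]
[[0.0, 0.96, 0.28, 83.35], [1.0, -0.0, 0.0, -0.18], [0.0, 0.28, -0.96, -159.25], [0.0, 0.0, 0.0, 1.0]] 67.00398200676548
step [584.1  31.   23.2] 0.64
panel_center [521.8   7.6  10.6] 0.89
panel_far [559.5  17.6  10.6] 0.65
panel_near [4.794e+02 3.000e-01 1.170e+01] 0.88
panel 7021 [14.3 15.6 16.8]
  rect 520.2 7.5 83.3 102.0 0.243
board 24595 [ 4.1  6.6 19.1]
  rect 540.2 21.3 216.3 167.6 0.301
```

View pics/w1.png

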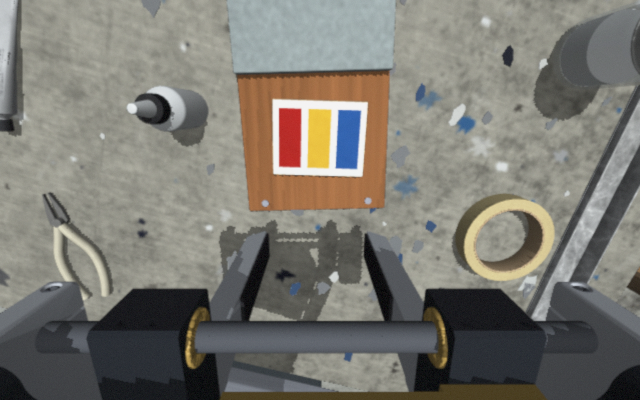

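The wrist view shows the panel at cols 273-367 and rows 100-177, turned slightly clockwise from the board. The step edge is at about row 71. Next I'll fit the board's yaw and the step from the depth data.

Run:
```python
import numpy as np
d=np.load('w1.npz');P=d['P'];z=d['z']
E=[]
for u in range(245,385):
    col=P[:120,u]; ok=(z[:120,u]>0)&(abs(col[:,2]-19)<3.5)
    v=np.where(ok)[0]
    v=v[v<85]
    if len(v): E.append(col[v.max()])
E=np.array(E);a,b=np.polyfit(E[:,1],E[:,0],1)
r=abs(E[:,0]-a*E[:,1]-b);E=E[r<2.5];a,b=np.polyfit(E[:,1],E[:,0],1)
print('step yaw',np.arctan(-a),'b',b,len(E),E[:,1].min(),E[:,1].max(),E[:,2].mean())
m=(z>0)&(abs(P[...,2]-6)<3)
th=np.arctan(-a);ex=np.array([np.cos(th),np.sin(th)]);ey=np.array([-ex[1],ex[0]])
g=P[60:215,230:400][m[60:215,230:400]][:,:2]
# low bed edges
print('lowbed x',np.percentile(g@ex,[.5,99.5]),'y',np.percentile(g@ey,[.5,99.5]))
h=P[:75,225:400][(abs(P[:75,225:400,2]-19)<3)][:,:2];print('raised y',np.percentile(h@ey,[.5,99.5]),'xmin',np.percentile(h@ex,[1]))
print('panel ctr',np.array([520.2,7.5])@ex,np.array([520.2,7.5])@ey)
```

```text
step yaw 0.30763307382048216 b 594.0823596153143 140 -34.69341443564431 98.08810106492217 17.301724599685013
lowbed x [416.99783791 565.88125527] y [-224.44510216  -66.26687238]
raised y [-224.11458991  -66.44915584] xmin [566.40778484]
panel ctr 498.0491736719115 -150.37057758992003
```

Call:
send_rows(
  plan=[
    {"travel": [-15, 4, 0], "delta_rot": [0, 0, -1.1], "fingers": -0.3},
    {"travel": [0, 0, 40], "delta_rot": [0, 0, 0], "fingers": -0.3},
    {"travel": [0, 0, 40], "delta_rot": [0, 0, 0], "fingers": -0.3},
    {"travel": [0, 0, 40], "delta_rot": [0, 0, 0], "fingers": -0.3},
    {"travel": [0, 0, 27], "delta_rot": [0, 0, 0], "fingers": -0.3},
    {"travel": [0, 0, 8], "delta_rot": [0, 0, 0], "fingers": -0.3},
    {"travel": [0, 0, 2], "delta_rot": [0, 0, 0], "fingers": -0.3},
    {"travel": [0, 0, 0], "delta_rot": [0, 0, 0], "fingers": -0.3},
    {"travel": [0, 0, 0], "delta_rot": [0, 0, 0], "fingers": -0.3},
  ],
)

```text
clock: 5.48
eef_pos: [454.8, -12.2, 28.3]
eef_rot: [3.141, -0.001, 0.301]
wrist_force: [0.8, 0.4, -0.5]
finger_gap: 61.4
```

Call:
send_rows(
  plan=[
    {"travel": [6, 0, 1], "delta_rot": [0, 0, 0], "fingers": -0.3},
    {"travel": [6, 0, 0], "delta_rot": [0, 0, 0], "fingers": -0.3},
    {"travel": [6, 0, 0], "delta_rot": [0, 0, 0], "fingers": -0.3},
    {"travel": [5, 0, 0], "delta_rot": [0, 0, 0], "fingers": -0.3},
    {"travel": [5, 0, 0], "delta_rot": [0, 0, 0], "fingers": -0.3},
    {"travel": [5, 0, 0], "delta_rot": [0, 0, 0], "fingers": -0.3},
    {"travel": [5, 0, 0], "delta_rot": [0, 0, 0], "fingers": -0.3},
    {"travel": [4, 0, 0], "delta_rot": [0, 0, 0], "fingers": -0.3},
    {"travel": [1, 0, 0], "delta_rot": [0, 0, 0], "fingers": -0.3},
    {"travel": [0, 0, 0], "delta_rot": [0, 0, 0], "fingers": -0.3},
  ],
)

```text
clock: 6.72
eef_pos: [495.4, 0.6, 26.4]
eef_rot: [3.142, -0.0, 0.301]
wrist_force: [0.1, -0.4, 0.4]
finger_gap: 61.3
```

Run:
```python
from h import *
s,c=wcam('w2.png');print(s['clock'],s['wrist_force'].round(2))
for o in('step','panel_far','panel_near'):
    r=tip_of(o,'wrist')
    if r: print(o,W(c,r[0]['at']).round(1),round(r[0]['confidence'],2))
```

```text
6.725 [ 0.12 -0.39  0.41]
step [582.2  30.8  20.7] 0.85
panel_far [578.1  28.4  12.2] 0.8
panel_near [506.1   9.1  12.6] 0.74
```

View pics/w2.png

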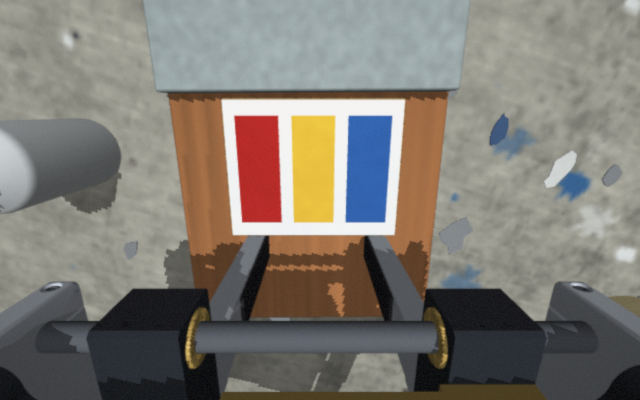

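The panel (cols 222-405, rows 99-235) is square to the step and a few mm short of it, with both fingers on its near edge.

Call:
send_rows(
  plan=[
    {"travel": [2, 0, 0.3], "delta_rot": [0, 0, 0], "fingers": -0.3},
    {"travel": [1, 0, 0], "delta_rot": [0, 0, 0], "fingers": -0.3},
    {"travel": [1, 0, 0], "delta_rot": [0, 0, 0], "fingers": -0.3},
    {"travel": [1, 0, 0], "delta_rot": [0, 0, 0], "fingers": -0.3},
    {"travel": [0, 0, 0], "delta_rot": [0, 0, 0], "fingers": -0.3},
  ],
)

```text
clock: 7.55
eef_pos: [498.8, 1.7, 26.0]
eef_rot: [-3.141, 0.004, 0.301]
wrist_force: [-10.9, -5.6, 9.7]
finger_gap: 60.9
```

Call:
send_rows(
  plan=[
    {"travel": [0, 0, -1], "delta_rot": [0, 0, 0], "fingers": -0.3},
    {"travel": [0, 0, -1], "delta_rot": [0, 0, 0], "fingers": -0.3},
    {"travel": [0, 0, 0], "delta_rot": [0, 0, 0], "fingers": -0.3},
  ],
)

```text
clock: 7.92
eef_pos: [498.8, 1.6, 27.5]
eef_rot: [-3.141, 0.004, 0.301]
wrist_force: [-7.6, -4.7, -1.0]
finger_gap: 61.1
```

Call:
send_rows(
  plan=[
    {"travel": [0.5, 0, -1.5], "delta_rot": [0, 0, 0], "fingers": -0.3},
    {"travel": [0, 0, -1.5], "delta_rot": [0, 0, 0], "fingers": -0.3},
    {"travel": [0, 0, -1.5], "delta_rot": [0, 0, 0], "fingers": -0.3},
    {"travel": [0, 0, -1.5], "delta_rot": [0, 0, 0], "fingers": -0.3},
    {"travel": [0, 0, 0], "delta_rot": [0, 0, 0], "fingers": -0.3},
  ],
)

```text
clock: 8.55
eef_pos: [498.9, 1.7, 33.4]
eef_rot: [-3.141, 0.005, 0.301]
wrist_force: [-8.2, -7.1, -0.5]
finger_gap: 61.2
```

```bash
cat > p.py <<'E'
from h import *
import sys
s,c=wcam(sys.argv[1]+'w.png');print(s['clock'],s['wrist_force'].round(2))
P=cloud(c);r=masks_of('panel','wrist')
if r:
    k=np.float32([.9547,.2974]);q=P[r[0]['region']&(c['z_map']>0)]
    X=q[:,:2]@k;b=np.percentile(X,[2,98]);print('panel X',b.round(1))
    for lo in np.linspace(b[0],b[1]-8,6):
        m=(X>=lo)&(X<lo+8)
        if m.sum()>10: print(round(lo+4),np.median(q[m,2]).round(1),end=' | ')
cs=cam('side',None);cv2.imwrite('pics/'+sys.argv[1]+'s.png',cv2.resize(cs['color'][150:280,220:400,::-1],(720,520)))
E
python3 p.py a
```

```text
8.55 [-8.21 -7.07 -0.48]
panel X [489.5 565.1]
493 22.0 | 507 21.0 | 521 19.7 | 534 18.5 | 548 17.3 | 561 15.9 |
```

View pics/as.png

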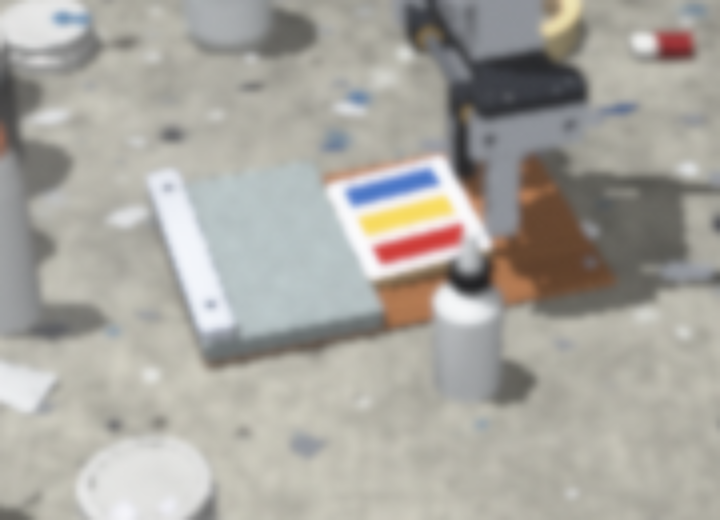

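The panel is tipping: its near edge is about 6 mm up, roughly 5° by the depth slope. I'll follow the arc.

Call:
send_rows(
  plan=[
    {"travel": [0.1, 0, -2.4], "delta_rot": [0, 0, 0], "fingers": -0.3},
    {"travel": [0.1, 0, -2.4], "delta_rot": [0, 0, 0], "fingers": -0.3},
    {"travel": [0.1, 0, -2.4], "delta_rot": [0, 0, 0], "fingers": -0.3},
    {"travel": [0.3, 0, -2.3], "delta_rot": [0, 0, 0], "fingers": -0.3},
    {"travel": [0.3, 0, -2.3], "delta_rot": [0, 0, 0], "fingers": -0.3},
    {"travel": [0.3, 0, -2.3], "delta_rot": [0, 0, 0], "fingers": -0.3},
    {"travel": [0, 0, 0], "delta_rot": [0, 0, 0], "fingers": -0.3},
  ],
)

```text
clock: 9.57
eef_pos: [500.3, 2.1, 47.7]
eef_rot: [-3.141, 0.004, 0.301]
wrist_force: [-8.8, -5.8, 1.5]
finger_gap: 61.0
```

```bash
python3 p.py b
```

```text
9.575 [-8.78 -5.76  1.46]
panel X [491.9 565.1]
496 35.0 | 509 31.6 | 522 28.0 | 535 24.4 | 548 20.7 | 561 16.9 |
```

Call:
send_rows(
  plan=[
    {"travel": [0.6, 0, -3.3], "delta_rot": [0, 0, 0], "fingers": -0.3},
    {"travel": [0.8, 0, -3.3], "delta_rot": [0, 0, 0], "fingers": -0.3},
    {"travel": [0.9, 0, -3.2], "delta_rot": [0, 0, 0], "fingers": -0.3},
    {"travel": [1.1, 0, -3.2], "delta_rot": [0, 0, 0], "fingers": -0.3},
    {"travel": [1.3, 0, -3.1], "delta_rot": [0, 0, 0], "fingers": -0.3},
    {"travel": [1.3, 0, -3.0], "delta_rot": [0, 0, 0], "fingers": -0.3},
    {"travel": [0, 0, 0], "delta_rot": [0, 0, 0], "fingers": -0.3},
  ],
)

```text
clock: 10.6
eef_pos: [506.3, 3.9, 67.1]
eef_rot: [-3.141, 0.003, 0.301]
wrist_force: [-9.6, -5.1, 3.9]
finger_gap: 61.0
```

```bash
python3 p.py c
```

```text
10.6 [-9.57 -5.06  3.9 ]
panel X [497.8 564.7]
502 53.0 | 514 46.5 | 525 39.6 | 537 32.8 | 549 25.9 | 561 18.9 |
```

Call:
send_rows(
  plan=[
    {"travel": [1.5, 0, -2.9], "delta_rot": [0, 0, 0], "fingers": -0.3},
    {"travel": [1.6, 0, -2.9], "delta_rot": [0, 0, 0], "fingers": -0.3},
    {"travel": [1.8, 0, -2.7], "delta_rot": [0, 0, 0], "fingers": -0.3},
    {"travel": [1.9, 0, -2.7], "delta_rot": [0, 0, 0], "fingers": -0.3},
    {"travel": [2.1, 0, -2.5], "delta_rot": [0, 0, 0], "fingers": -0.3},
    {"travel": [2.1, 0, -2.5], "delta_rot": [0, 0, 0], "fingers": -0.3},
    {"travel": [0, 0, 0], "delta_rot": [0, 0, 0], "fingers": -0.3},
  ],
)

```text
clock: 11.62
eef_pos: [518.0, 7.7, 83.7]
eef_rot: [-3.142, 0.0, 0.301]
wrist_force: [-5.2, -0.6, 3.8]
finger_gap: 60.7
```

```bash
python3 p.py d
```

```text
11.625 [-5.19 -0.63  3.77]
panel X [506.9 564.7]
511 66.5 | 521 58.4 | 531 48.6 | 541 38.7 | 551 28.8 | 561 19.0 |
```

View pics/ds.png

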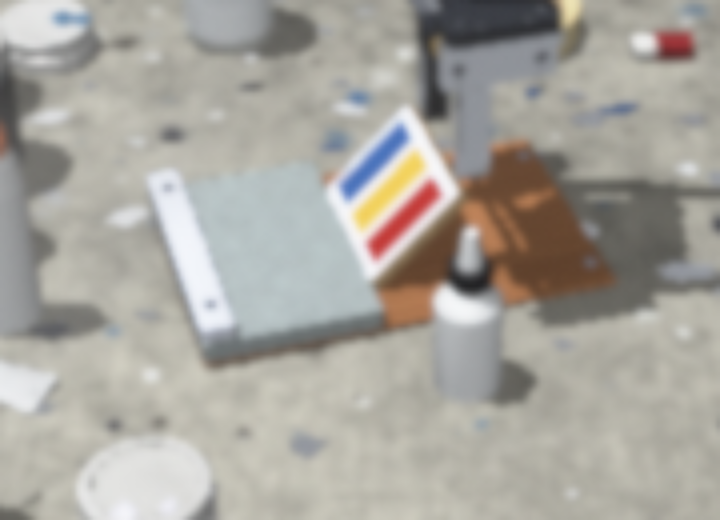

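Call:
send_rows(
  plan=[
    {"travel": [2.4, 0, -2.4], "delta_rot": [0, 0, 0], "fingers": -0.3},
    {"travel": [2.4, 0, -2.3], "delta_rot": [0, 0, 0], "fingers": -0.3},
    {"travel": [2.5, 0, -2.0], "delta_rot": [0, 0, 0], "fingers": -0.3},
    {"travel": [2.5, 0, -1.9], "delta_rot": [0, 0, 0], "fingers": -0.3},
    {"travel": [2.7, 0, -1.7], "delta_rot": [0, 0, 0], "fingers": -0.3},
    {"travel": [2.7, 0, -1.6], "delta_rot": [0, 0, 0], "fingers": -0.3},
    {"travel": [0, 0, 0], "delta_rot": [0, 0, 0], "fingers": -0.3},
  ],
)

```text
clock: 12.65
eef_pos: [532.9, 12.2, 95.7]
eef_rot: [3.141, -0.001, 0.301]
wrist_force: [-2.9, -0.1, 5.0]
finger_gap: 61.1
```

```bash
python3 p.py e
```

```text
12.65 [-2.93 -0.13  4.96]
panel X [521.1 564.8]
525 77.5 | 532 70.8 | 539 58.6 | 547 46.3 | 554 34.0 | 561 21.8 |
```

Call:
send_rows(
  plan=[
    {"travel": [2.9, 0, -1.6], "delta_rot": [0, 0, 0], "fingers": -0.3},
    {"travel": [2.9, 0, -1.4], "delta_rot": [0, 0, 0], "fingers": -0.3},
    {"travel": [3.0, 0, -1.2], "delta_rot": [0, 0, 0], "fingers": -0.3},
    {"travel": [3.1, 0, -1.1], "delta_rot": [0, 0, 0], "fingers": -0.3},
    {"travel": [3.2, 0, -0.9], "delta_rot": [0, 0, 0], "fingers": -0.3},
    {"travel": [3.2, 0, -0.8], "delta_rot": [0, 0, 0], "fingers": -0.3},
    {"travel": [0, 0, 0], "delta_rot": [0, 0, 0], "fingers": -0.3},
  ],
)

```text
clock: 13.68
eef_pos: [550.6, 17.7, 102.8]
eef_rot: [3.141, -0.001, 0.301]
wrist_force: [-1.9, 0.2, 6.7]
finger_gap: 61.3
```

```bash
python3 p.py f
```

```text
13.675 [-1.9   0.25  6.68]
panel X [538.2 565.3]
542 83.7 | 546 81.9 | 550 73.2 | 554 60.0 | 557 45.6 | 561 31.0 |
```

Call:
send_rows(
  plan=[
    {"travel": [3.3, 0, -0.7], "delta_rot": [0, 0, 0], "fingers": -0.3},
    {"travel": [3.3, 0, -0.5], "delta_rot": [0, 0, 0], "fingers": -0.3},
    {"travel": [3.4, 0, -0.4], "delta_rot": [0, 0, 0], "fingers": -0.3},
    {"travel": [3.4, 0, -0.3], "delta_rot": [0, 0, 0], "fingers": -0.3},
    {"travel": [3.4, 0, 0], "delta_rot": [0, 0, 0], "fingers": -0.3},
    {"travel": [2.8, 0, 0], "delta_rot": [0, 0, 0], "fingers": -0.3},
    {"travel": [0, 0, 0], "delta_rot": [0, 0, 0], "fingers": -0.3},
  ],
)

```text
clock: 14.7
eef_pos: [569.7, 23.7, 105.1]
eef_rot: [3.141, -0.002, 0.301]
wrist_force: [-0.6, 1.2, 7.5]
finger_gap: 61.0
```

```bash
python3 p.py g
```

```text
14.7 [-0.64  1.24  7.49]
```

View pics/gs.png

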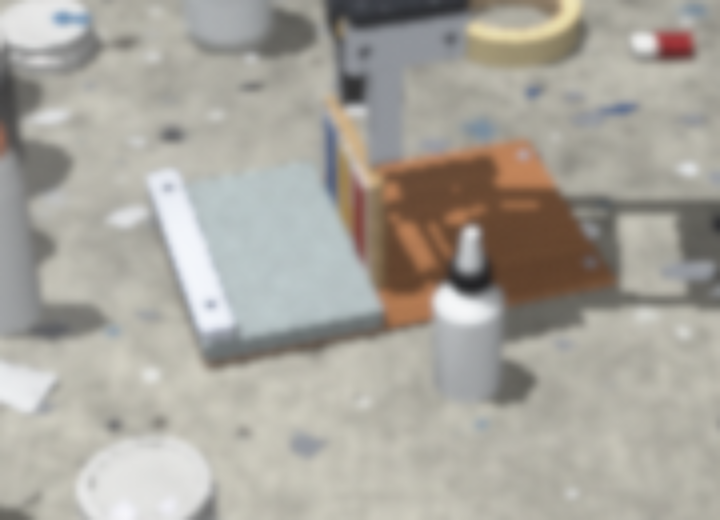

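The panel stands upright against the step, with its painted side toward the raised bed. I'll lift the fingertips off, drop behind the bare back and push it over.

Call:
send_rows(
  plan=[
    {"travel": [0, 0, -3], "delta_rot": [0, 0, 0], "fingers": -0.3},
    {"travel": [0, 0, -5], "delta_rot": [0, 0, 0], "fingers": -0.3},
    {"travel": [-8, 0, -2], "delta_rot": [0, 0, 0], "fingers": -0.3},
    {"travel": [-12, 0, 0], "delta_rot": [0, 0, 0], "fingers": -0.3},
    {"travel": [0, 0, 15], "delta_rot": [0, 0, 0], "fingers": -0.3},
    {"travel": [0, 0, 20], "delta_rot": [0, 0, 0], "fingers": -0.3},
    {"travel": [0, 0, 0], "delta_rot": [0, 0, 0], "fingers": -0.3},
  ],
)

```text
clock: 15.72
eef_pos: [548.6, 17.4, 77.4]
eef_rot: [-3.14, 0.003, 0.301]
wrist_force: [0.1, -1.3, 0.2]
finger_gap: 61.3
```

```bash
python3 p.py h; python3 -c "
import cv2,numpy as np
a=cv2.imread('pics/hw.png');b=cv2.resize(cv2.imread('pics/hs.png'),(554,400))
cv2.imwrite('pics/hh.png',cv2.resize(np.hstack([a,b]),None,fx=.66,fy=.66))"
```

```text
15.725 [ 0.1  -1.31  0.19]
panel X [557.7 567.6]
562 85.0 | 562 85.0 | 562 85.0 | 563 84.9 | 563 84.0 | 564 76.6 |
```

View pics/hh.png

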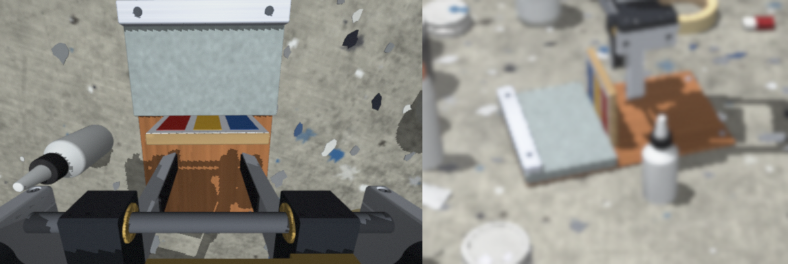

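The panel stands on its own (X 557–567, top at 85). Now I'll push it over.

Call:
send_rows(
  plan=[
    {"travel": [8, 0, 0], "delta_rot": [0, 0, 0], "fingers": -0.3},
    {"travel": [8, 0, 0], "delta_rot": [0, 0, 0], "fingers": -0.3},
    {"travel": [3, 0, 0], "delta_rot": [0, 0, 0], "fingers": -0.3},
    {"travel": [3, 0, 0], "delta_rot": [0, 0, 0], "fingers": -0.3},
    {"travel": [3, 0, 0], "delta_rot": [0, 0, 0], "fingers": -0.3},
    {"travel": [3, 0, 0], "delta_rot": [0, 0, 0], "fingers": -0.3},
    {"travel": [3, 0, 0], "delta_rot": [0, 0, 0], "fingers": -0.3},
    {"travel": [3, 0, 0], "delta_rot": [0, 0, 0], "fingers": -0.3},
    {"travel": [3, 0, 0], "delta_rot": [0, 0, 0], "fingers": -0.3},
    {"travel": [3, 0, 0], "delta_rot": [0, 0, 0], "fingers": -0.3},
    {"travel": [0, 0, 0], "delta_rot": [0, 0, 0], "fingers": -0.3},
  ],
)

```text
clock: 17.25
eef_pos: [588.0, 29.3, 79.3]
eef_rot: [3.142, -0.0, 0.301]
wrist_force: [0.6, -0.0, 0.0]
finger_gap: 61.1
```

```bash
python3 p.py i; python3 -c "
import cv2,numpy as np
a=cv2.imread('pics/iw.png');b=cv2.resize(cv2.imread('pics/is.png'),(554,400))
cv2.imwrite('pics/ii.png',cv2.resize(np.hstack([a,b]),None,fx=.66,fy=.66))"
```

```text
17.25 [ 0.61 -0.03  0.05]
panel X [545.4 621.6]
549 28.1 | 563 28.1 | 577 28.1 | 590 28.1 | 604 28.1 | 618 28.0 |
```

View pics/ii.png

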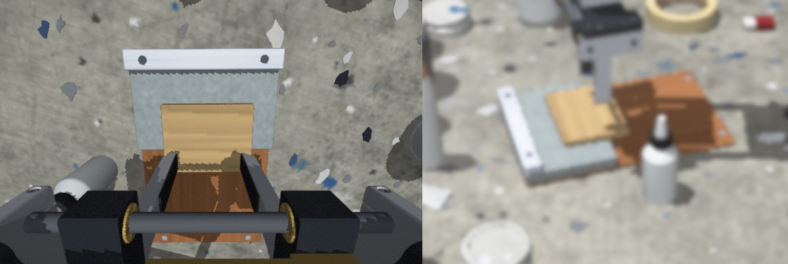

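The panel has flipped flat, bare side up. It overhangs the step by about 22 mm and is square to the board. I'll back off, drop and push it home.

Call:
send_rows(
  plan=[
    {"travel": [-15, 0, 0], "delta_rot": [0, 0, 0], "fingers": -0.3},
    {"travel": [-15, 0, 0], "delta_rot": [0, 0, 0], "fingers": -0.3},
    {"travel": [-15, 0, 0], "delta_rot": [0, 0, 0], "fingers": -0.3},
    {"travel": [-3, 0, 0], "delta_rot": [0, 0, 0], "fingers": -0.3},
    {"travel": [0, 0, 18], "delta_rot": [0, 0, 0], "fingers": -0.3},
    {"travel": [0, 0, 16], "delta_rot": [0, 0, 0], "fingers": -0.3},
    {"travel": [0, 0, 3.5], "delta_rot": [0, 0, 0], "fingers": -0.3},
    {"travel": [5, 0, 0], "delta_rot": [0, 0, 0], "fingers": -0.3},
    {"travel": [5, 0, 0], "delta_rot": [0, 0, 0], "fingers": -0.3},
    {"travel": [5, 0, 0], "delta_rot": [0, 0, 0], "fingers": -0.3},
    {"travel": [5, 0, 0], "delta_rot": [0, 0, 0], "fingers": -0.3},
    {"travel": [5, 0, 0], "delta_rot": [0, 0, 0], "fingers": -0.3},
    {"travel": [5, 0, 0], "delta_rot": [0, 0, 0], "fingers": -0.3},
    {"travel": [5, 0, 0], "delta_rot": [0, 0, 0], "fingers": -0.3},
    {"travel": [3, 0, 0], "delta_rot": [0, 0, 0], "fingers": -0.3},
    {"travel": [0, 0, 0], "delta_rot": [0, 0, 0], "fingers": -0.3},
  ],
)

```text
clock: 19.4
eef_pos: [578.4, 26.4, 41.8]
eef_rot: [3.142, -0.0, 0.301]
wrist_force: [-0.1, 0.8, 0.6]
finger_gap: 61.3
```

```bash
python3 p.py j
```

```text
19.4 [-0.14  0.83  0.56]
panel X [573.  649.3]
577 28.0 | 591 28.0 | 604 28.0 | 618 28.1 | 632 28.0 | 645 28.1 |
```

View pics/jw.png

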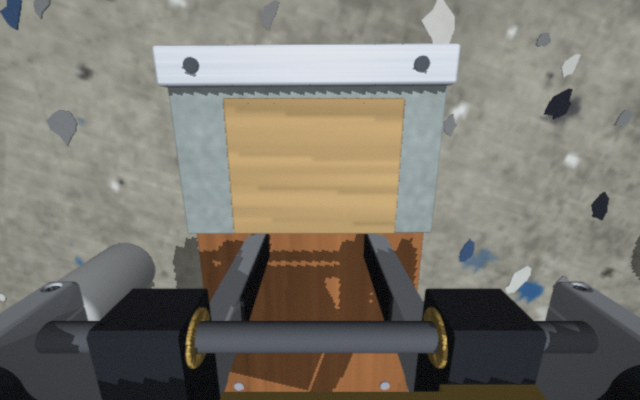

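Panel rows 98–233, about 6 mm short of the rail and parallel to it. I'll press on until there is contact force.

Call:
send_rows(
  plan=[
    {"travel": [2, 0, 0], "delta_rot": [0, 0, 0], "fingers": -0.3},
    {"travel": [1, 0, 0], "delta_rot": [0, 0, 0], "fingers": -0.3},
    {"travel": [1, 0, 0], "delta_rot": [0, 0, 0], "fingers": -0.3},
    {"travel": [1, 0, 0], "delta_rot": [0, 0, 0], "fingers": -0.3},
    {"travel": [0, 0, 0], "delta_rot": [0, 0, 0], "fingers": -0.3},
  ],
)

```text
clock: 20.18
eef_pos: [583.1, 27.9, 41.8]
eef_rot: [3.142, -0.0, 0.301]
wrist_force: [-0.5, 0.5, -0.8]
finger_gap: 60.8
```

Call:
send_rows(
  plan=[
    {"travel": [1, 0, 0], "delta_rot": [0, 0, 0], "fingers": -0.3},
    {"travel": [1, 0, 0], "delta_rot": [0, 0, 0], "fingers": -0.3},
    {"travel": [0, 0, 0], "delta_rot": [0, 0, 0], "fingers": -0.3},
  ],
)

```text
clock: 20.55
eef_pos: [584.6, 28.3, 41.8]
eef_rot: [-3.141, 0.001, 0.301]
wrist_force: [-4.7, -1.7, 3.0]
finger_gap: 60.9
```

Call:
send_rows(
  plan=[
    {"travel": [1, 0, 0], "delta_rot": [0, 0, 0], "fingers": -0.3},
    {"travel": [0, 0, 0], "delta_rot": [0, 0, 0], "fingers": -0.3},
    {"travel": [0, 0, 0], "delta_rot": [0, 0, 0], "fingers": -0.3},
  ],
)

```text
clock: 20.92
eef_pos: [584.8, 28.3, 41.7]
eef_rot: [-3.141, 0.003, 0.301]
wrist_force: [-10.4, -4.8, 6.9]
finger_gap: 60.9
```

The press is firm at 11 N and barely moves anything, so the panel is seated. I'll back straight off, rise and check.

Call:
send_rows(
  plan=[
    {"travel": [-4, 0, 0], "delta_rot": [0, 0, 0], "fingers": -0.3},
    {"travel": [-12, 0, 0], "delta_rot": [0, 0, 0], "fingers": -0.3},
    {"travel": [-15, 0, -5], "delta_rot": [0, 0, 0], "fingers": -0.3},
    {"travel": [-15, 0, -25], "delta_rot": [0, 0, 0], "fingers": -0.3},
    {"travel": [0, 0, -40], "delta_rot": [0, 0, 0], "fingers": -0.3},
    {"travel": [0, 0, 0], "delta_rot": [0, 0, 0], "fingers": -0.3},
    {"travel": [0, 0, 0], "delta_rot": [0, 0, 0], "fingers": -0.3},
  ],
)

```text
clock: 21.8
eef_pos: [541.4, 15.1, 111.2]
eef_rot: [-3.141, 0.0, 0.301]
wrist_force: [-0.4, 0.1, 0.1]
finger_gap: 61.2
```

```bash
python3 p.py k
python3 - <<'E'
from h import *
c=cam('side')
for o in('dropper_bottle','eraser','masking_tape','paint_tube_1','jar_0'):
    r=tip_of(o,'side')
    if r: print(o,W(c,r[0]['at']).round(1))
a=cv2.imread('pics/kw.png')[0:300,120:500];cv2.imwrite('pics/kk.png',cv2.resize(a,None,fx=1.9,fy=1.9))
E
```

```text
21.8 [-0.43  0.1   0.13]
panel X [578.3 655.1]
582 28.1 | 596 28.0 | 610 28.1 | 624 28.1 | 637 28.1 | 651 28.1 | dropper_bottle [5.101e+02 1.551e+02 2.000e-01]
masking_tape [ 472.1 -233.6   -2.7]
paint_tube_1 [508.9 341.7   2.3]
jar_0 [ 672.4 -232.8   -1.1]
```

View pics/kk.png

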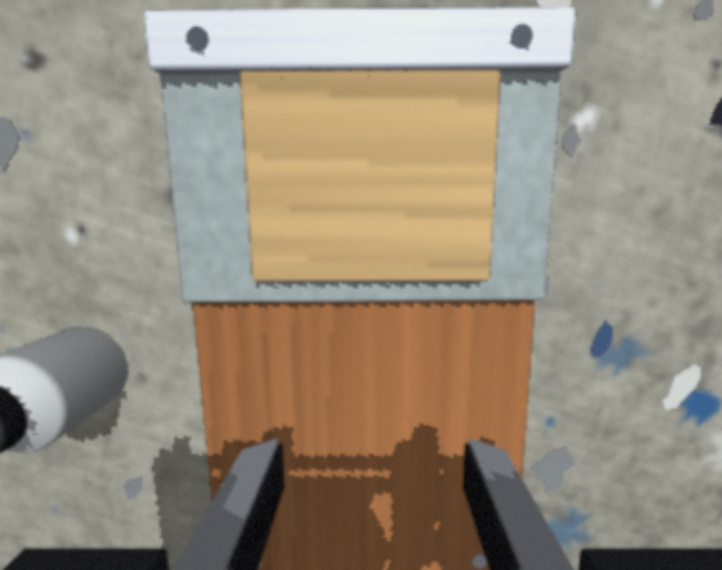

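The panel lies bare side up, flush and square against the rail (row 69), and wholly on the grey bed, with a strip of grey at rows 281–300. Nothing is touching it, so I'll hand in.

```bash
python3 -c "
from cell import manip
print(manip.sign_off())"
```

```text
the job is handed in; nothing more can be done
None
```

The panel is flipped, painted side down, and sits flat against the rail, squarely and wholly on the raised bed. I handed the job in at about 22 s on the robot's clock.

- **How it was done:** I squared the panel against the step with both fingertips, then carried its near edge up by friction until it stood upright on its own. I pushed it over from behind and slid it home until it met the rail with about 11 N.
- **Panel:** In the last wrist picture the bare side is up, the edge is flush with the rail and the near edge is clear of the step. Depth shows the top level at about 28 mm, as expected for a 10 mm panel on the 19 mm bed. The fingers were well clear, with the wrist force near zero.
- **Bystanders:** The last side view put the bottle, tape and paint tube within about 5 mm of where they started, which is within the networks' error. The eraser was not detected, and the last reading for `jar_0` gave the right-hand jar where earlier ones had given the left. So the eraser and the left-hand jar were not checked again; the arm did not go near either.

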